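# Free two stirring bars jammed in the neck of a flask

### The job

Two big stirring bars have jammed side by side in the neck of the clear flask on the tipping stand. Lift the stand's handle to tip the flask neck-down all the way to its stop over the red tub, tap the side of the flask with the fingers, firmly but without a hard blow, until both bars have dropped into the tub, then swing the stand back to level. The flask stays in its cradle; do not shift the tub or disturb the things standing round it.

Things in the scene. Friction and masses are not known exactly. Their poses are not given: they have to be found in the camera images.
- stand: Tipping stand, fixed: dark grey base plate 135 x 120 mm with steel legs that carry a light grey cradle on an axle 145 mm above the bench. Origin on the bench under the axle. Its x axis points from the flask's neck end to the handle end, z is up, y is level, along the axle and square to the flask's sides.
- cradle (a joint): Tilt of the light grey cradle in rad: 0 is level (the start, on its stop), growing as the handle rises and the neck dips, up to the stop at 0.70 (40 degrees). The hinge is stiff and stays where it is left; about 4 N at the handle moves it.
- cradle_hinge (a point): Middle of the hinge axis (the axle), 145 mm above the bench. The axis runs along the stand's y.
- handle (a point): Centre of the cradle's handle: a level black sleeve 13 mm thick and 50 mm long, along the stand's y, 130 mm behind the hinge axis and 4 mm above it when level; it swings with the cradle. Free space round it: 50 mm towards the flask, more below and behind.
- bed (a point): Centre of the cradle's bed, 12 mm above the axle. The flask's shoulders rest on two white pins, 30 mm high, at the low end; four rubber-faced corner cheeks 19 mm high leave it 12 mm of play to each side. From 17 mm before this point (neck side) to 45 mm behind it the flask's sides are bare and the bed is as narrow as the flask: room for fingers beside it.
- flask_center (a point): Centre of the flask's body, 16 mm above the bed. Clear plastic, 0.15 to 0.25 kg, loose in the cradle. Body 66 mm wide (along the stand's y), 32 mm thick, reaching 58 mm back from here and 45 mm forward to 45 degree shoulders and a neck with a bore 20 mm wide. Pushed sideways it moves a few mm, riding up a pin, and when tipped it slides back to the middle.
- flask_mouth (a point): Centre of the open mouth at the end of the flask's neck, 96 mm from flask_center.
- bar_1: Blue stirring bar with round ends, 60 mm long, 15 mm thick, about 30 g, slippery. Origin at its centre, x along it. Starts in the flask behind the neck, beside the other: one alone slides out when tipped, two abreast hold each other and do not come by waiting. Each brisk tap on the flask's side (0.1 to 0.25 m/s) shifts them a little; several taps may be needed, best from both sides in turn.
- bar_2: The second stirring bar, like bar_1. A tap that carries the flask 3 to 8 mm sideways is enough to shake them; pushed farther it is squeezed hard between fingers and cheek.
- tub: Red oval tub, loose, open at the top, 97 mm (x) by 177 mm (y) by 58 mm high, under the place where the mouth comes when tipped. Origin at the centre of its underside.
- cap: Bystander: the flask's blue screw cap, 41 mm across, 22 mm high, on the bench.
- vial: Bystander: small clear bottle with a white cap, 57 mm across, 101 mm high. Origin under its centre.
- forceps: Bystander: steel forceps lying on the bench, 133 mm long, 11 mm high.
- bottle: Bystander: clear bottle with a dark blue cap, 74 mm across, 165 mm high. Origin under its centre.

How it is judged:
On the way, in this order (a step that is already met when the one before it is completed fails the run):
1. the cradle is tipped to its stop by the handle (0.62 rad or more) (value of joint cradle above 0.62 rad), for 0.3 s.
2. the tipped flask is tapped with the fingers (contact force between the fingers and flask above 1 N and value of joint cradle above 0.6 rad).
3. both stirring bars lie in the tub (x of bar_1 in the frame of tub between -0.042 and 0.042 m and y of bar_1 in the frame of tub between -0.082 and 0.082 m and z of bar_1 in the frame of tub between 0 and 0.055 m and x of bar_2 in the frame of tub between -0.042 and 0.042 m and y of bar_2 in the frame of tub between -0.082 and 0.082 m and z of bar_2 in the frame of tub between 0 and 0.055 m), for 0.2 s.
At the end, for the whole second after the job is handed in: Both stirring bars lie at rest in the tub, the cradle is back within 0.08 rad of level, the flask still lies flat in it, and the tub is within 40 mm of where it stood (all of step 3 and linear speed of each of bar_1, bar_2, flask below 0.03 m/s and value of joint cradle below 0.08 rad and distance between flask_center and cradle_hinge below 0.05 m and angle between flask_center's own z axis and vertical below 0.15 rad and distance of tub from where it was at the start of the episode below 0.04 m); the robot touches nothing.
It fails at once if a blow or push of more than 80 N on the flask (contact force between any of the fingers, the arm and flask above 80 N).
It fails at once if the flask leaves its cradle (distance between flask_center and cradle_hinge above 0.065 m).
It fails at once if the tub is shifted by more than 40 mm (distance of tub from where it was at the start of the episode above 0.04 m).
It fails at once if a bystander is shifted by more than 30 mm (distance of any of cap, vial, forceps, bottle from where it was at the start of the episode above 0.03 m).
It also fails if it takes over 58 s, if anything falls off the work surface, if the arm or the gripper's body presses on something with over 40 N, if the wrist force passes 120 N, or if a joint passes its speed limit or range.

### The arm

A 6-joint arm with a two-finger parallel gripper is mounted at the origin on a cart in front of the work surface, level with it; the furniture and walls round the work are solid. World frame = base frame: x ahead of the robot, y to its left, z up, the work surface at z = 0. Lengths are in m, angles in rad, forces in N, time in s.
With the tool pointing down it reaches from about 0.375 to 0.9 m from the base axis. Payload 3.1 kg.
Tool frame: the origin (TCP) lies midway between the tips of the shut fingers; the grasp point (between the pads) lies 19 mm behind it; z points along the fingers, y is the line along which they close (so a half turn about z gives the same grasp; the last joint's range is limited). The gripper opens to 87 mm and grips with 3 to 60 N. Pads are 19 mm wide; open, the fingers measure 117 mm over their backs; the gripper's body (75 mm by 190 mm) begins 51 mm behind the grasp point.
Start: joints at [0.946, 0.527, 1.433, -0, 1.181, -0.178], TCP at [0.27, 0.564, 0.223] pointing down, gripper open.
Joint ranges: [-3.08, 3.08], [-0.75, 2.2], [0.22, 2.44], [-1.43, 4.57], [0, 2.65], [-2.85, 2.85]. Speed limits (rad/s): [2.79, 2.79, 3.14, 3.14, 3.14, 3.14].

### API

Orientations are given as a unit quaternion [x, y, z, w].
In Python, from rig import status, imaging, order gives the robot as it stands.
- The arm moves only by the tool arm_command, never from a script. Its argument "deltas" is one flat list of numbers, 5 for each row, row after row: the opening, from -1 (shut) to 1 (fully open), so that 0 is half open, then the shift along the tool's x, y, z in m, then the turn about the tool's z in rad. In form: [gripper, tx, ty, tz, roll, gripper, tx, ty, tz, roll, ...]. A call has 1 to 12 rows; each row shifts and turns the commanded pose from where the row before left it, along the tool's axes as they then stand; what a row does not reach is not made up. A row lasts 1/8 s, in which the tool goes at most 62.5 mm and 10.7 degrees, less where a joint would pass 70% of its speed; a pose out of reach is approached as far as the arm can. A call with a gripper value outside its range is refused whole. The fingers move at their own pace and stop on an object; "newtons" is the grip in N (left out, the last holds). Time passes only in rows, so rows that do not move let the fingers close. It gives the time, the measured TCP pose, the force, the opening and the grip force at its end, in the units of the state.
- status.get_obs(): the state, without advancing time (a new reading comes with each control period).
- imaging.camera(name): name is "scene" or "top"; returns (picture, depth): 420x560x3 uint8, red, green, blue; 420x560 float32, m along the optical axis (not along the pixel's ray), 0 where there is no reading.
- imaging.camera_params(name): a dict with "intrinsics" (3x3 intrinsics, pixels), "camera_from_world" (4x4, takes a point from world to camera coordinates). Camera axes: x right, y up, looking along -z (the intrinsics and any distortion apply to the point x, -y, -z); pixel columns grow to the right and rows downward; lengths in m; the calibration is good to about 2 mm. A picture is of the moment at which its call begins. camera_params takes no time and is no camera call.
- order.hand_in(): hands the job in; it is judged then, once.
The state is a dict: "time": time; "q": joint angles; "joint_velocities": joint speeds; "joint_torque": joint torques, N m; "position": TCP position; "tool_rot": TCP orientation; "ft_force": force on the tool from outside, world axes, zero at the start; "moment": the same for the moment, N m; "grip_width": finger opening in m; "grip_force": force on a finger pad.
Only numpy, scipy, OpenCV 4.12 (cv2) and the standard library are available. Lean on these libraries where they do the work, as an engineer would, in place of code of your own. Each camera call takes 0.05 s, during which the arm holds its last target. There are 200 camera calls.

## Working session

There is one attempt and no reset: what is moved stays moved. The work goes in short steps, Python scripts to look and compute and a tool call to move; the robot and the scene stay as the last step left them, time stands still between calls to the robot, and variables do not carry over. Pictures are saved under pics/ and viewed, at most 10 in all, crops included, and the job is handed in when it is done.

Besides the shell and the picture viewer there is one more tool, called after "Request:" as name(argument=value, ...), one argument or row to a line, values as JSON. arm_command: Moves the arm, as the interface text tells. Its arguments: {"type":"object","properties":{"deltas":{"type":"array"},"newtons":{"type":"number"}},"required":["deltas"]}

```bash
mkdir -p pics
cat > h.py <<'E'
import numpy as np, cv2
from rig import status, imaging, order
def shot(n,f):
    p,d=imaging.camera(n); cv2.imwrite(f'pics/{f}.png',p[:,:,::-1]); np.save(f'pics/{f}.npy',d); return p,d
def w(n,d,u,v,z=None):
    P=imaging.camera_params(n);K=P['intrinsics'];T=np.linalg.inv(P['camera_from_world'])
    r=np.array([(u-K[0][2])/K[0][0],-(v-K[1][2])/K[1][1],-1.])
    if z is None: return T[:3,:3]@(r*d[int(v),int(u)])+T[:3,3]
    R=T[:3,:3]@r; return T[:3,3]+R*(z-T[2,3])/R[2]
E
python3 - <<'E'
from h import *
print(status.get_obs())
for n in('scene','top'):
    shot(n,n+'0'); P=imaging.camera_params(n); print(P['intrinsics'],np.linalg.inv(P['camera_from_world']).round(3))
a=cv2.imread('pics/scene0.png');b=cv2.imread('pics/top0.png')
E
```

```text
{'time': 0.0, 'q': array([ 9.45516691e-01,  5.28467330e-01,  1.43393880e+00, -6.88485788e-05,
        1.18140169e+00, -1.78486419e-01]), 'joint_velocities': array([-0.0004075 ,  0.0010941 ,  0.00048321,  0.00093667,  0.00134847,
        0.00130149]), 'joint_torque': array([-4.65874855e-04, -4.40045822e+01, -1.76592529e+01,  6.32967451e-02,
        5.82181360e-02, -1.51620702e-04]), 'position': array([0.26957947, 0.56303077, 0.22155933]), 'tool_rot': array([ 2.21530185e-01,  9.75152885e-01, -1.03178939e-03, -4.03937003e-04]), 'ft_force': array([-0.75948275,  0.24832882,  0.08268276]), 'moment': array([ 0.04615538,  0.03048391, -0.03512926]), 'grip_force': 0.0, 'grip_width': 0.08730016376032466}
[[460.26861174   0.         282.19199594]
 [  0.         460.26861174 205.86849703]
 [  0.           0.           1.        ]] [[ 0.698  0.432 -0.57   0.094]
 [-0.715  0.441 -0.542 -0.319]
 [ 0.017  0.786  0.618  0.707]
 [ 0.     0.     0.     1.   ]]
[[430.54405942   0.         277.47865763]
 [  0.         430.54405942 209.96409761]
 [  0.           0.           1.        ]] [[ 0.008  0.993 -0.115  0.506]
 [-1.     0.008  0.002  0.184]
 [ 0.002  0.115  0.993  1.116]
 [ 0.     0.     0.     1.   ]]
```

View pics/top0.png

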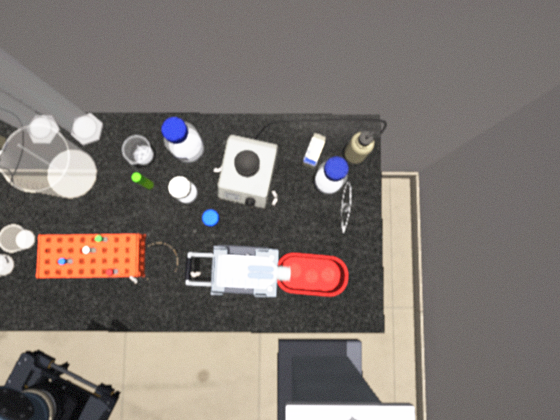

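View pics/scene0.png

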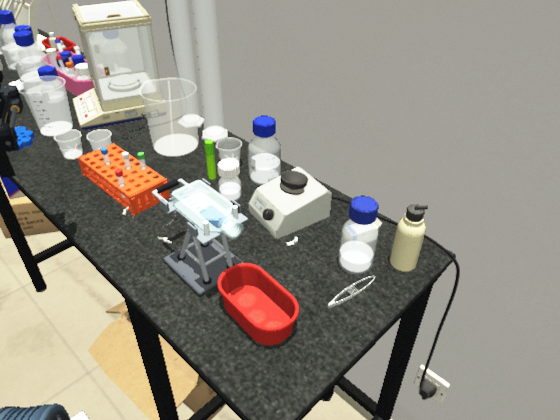

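Run:
```python
from h import *
a=cv2.imread('pics/top0.png')[220:320,170:360]; cv2.imwrite('pics/c1.png',cv2.resize(a,None,fx=4,fy=4,interpolation=2))
a=cv2.imread('pics/scene0.png')[160:300,140:290]; cv2.imwrite('pics/c2.png',cv2.resize(a,None,fx=4,fy=4,interpolation=2))
```

```text
(no output)
```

View pics/c1.png

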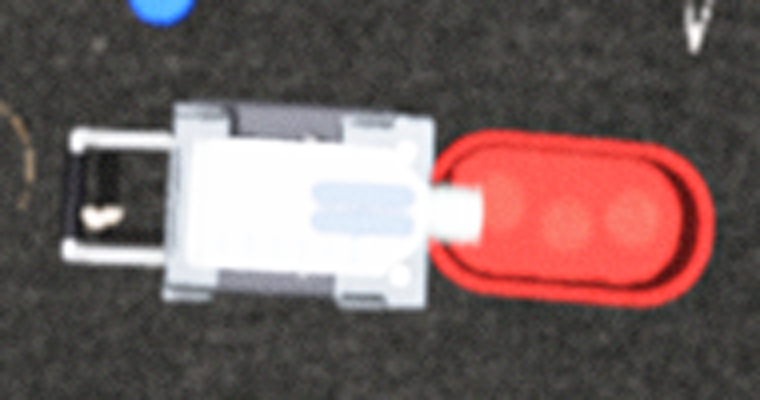

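View pics/c2.png

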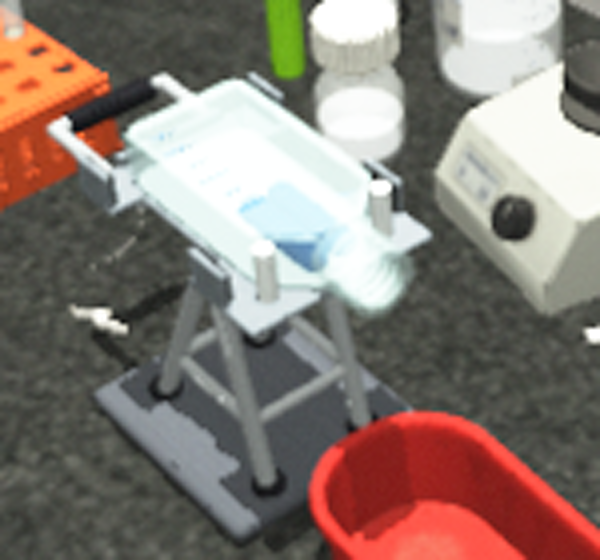

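The top crop shows the handle sleeve's centre at about top-image (188.3, 268.8) and the mouth at (290.8, 273.5). The flask lies between, with bare sides, and the tub is to the right. The bars are abreast at about (261, 272).

Run:
```python
from h import *
d=np.load('pics/top0.npy'); s=np.load('pics/scene0.npy')
c=lambda u,v:(170+u/4,220+v/4)
H=w('top',d,*c(73,195),z=.152);M=w('top',d,*c(483,214),z=.173)
print('H',H,'M',M,'dist',np.linalg.norm((M-H)[:2]))
print('rails',[w('top',d,*c(*p),z=.152) for p in((75,138),(68,250))])
print('corners',[w('top',d,*c(*p),z=.165) for p in((178,105),(165,297),(433,120),(425,305))])
print('pins',[w('top',d,*c(*p),z=.187) for p in((408,152),(400,275))])
print('depth',[w('top',d,*c(*p)) for p in((73,195),(73,175),(75,138),(408,152),(400,275),(250,200),(200,120),(190,285))])
# scene handle ends crop (68,120),(155,82)
cs=lambda u,v:(140+u/4,160+v/4)
print('scene',[w('scene',s,*cs(*p),z=.152) for p in((112,102),(68,122),(157,82))],w('scene',s,*cs(112,102)))
print('scenepins',[w('scene',s,*cs(*p),z=.187) for p in((263,248),(380,188))])
from scipy.spatial.transform import Rotation as R
print(R.from_quat(status.get_obs()['tool_rot']).as_matrix().round(3))
```

```text
H [0.4856098  0.37967808 0.152     ] M [0.4775273  0.15296116 0.173     ] dist 0.22686094458639716
rails [array([0.51705504, 0.37955455, 0.152     ]), array([0.45548013, 0.38149182, 0.152     ])]
corners [array([0.53540744, 0.32082282, 0.165     ]), array([0.43134372, 0.32534354, 0.165     ]), array([0.52825369, 0.18040586, 0.165     ]), array([0.42810664, 0.18401634, 0.165     ])]
pins [array([0.51055849, 0.19377365, 0.187     ]), array([0.44551667, 0.19744101, 0.187     ])]
depth [array([0.48562314, 0.37955287, 0.15261773]), array([0.4966374 , 0.37954049, 0.15438276]), array([0.51701935, 0.37889836, 0.15523953]), array([0.51055451, 0.19376447, 0.18789556]), array([0.44566828, 0.19740819, 0.18931247]), array([0.48443521, 0.27794019, 0.18727657]), array([0.5274633 , 0.3096352 , 0.15653201]), array([0.43827843, 0.31114882, 0.17070025])]
scene [array([0.48741627, 0.37901913, 0.152     ]), array([0.46159685, 0.37998085, 0.152     ]), array([0.51440682, 0.37766609, 0.152     ])] [0.48480786 0.37438895 0.15567996]
scenepins [array([0.44641079, 0.19835174, 0.187     ]), array([0.5104929 , 0.19460653, 0.187     ])]
[[-0.902  0.432 -0.001]
 [ 0.432  0.902 -0.002]
 [ 0.    -0.002 -1.   ]]
```

Request:
arm_command(
  deltas=[0, 0, 0, 0, -0.136, 0, 0, 0, 0, -0.136, 0, 0, 0, 0, -0.135, 0, -0.0373, -0.0291, 0, 0, 0, -0.0373, -0.0291, 0, 0, 0, -0.0373, -0.0291, 0, 0, 0, -0.0373, -0.0291, 0, 0, 0, -0.0373, -0.0291, 0, 0, 0, -0.0373, -0.0291, 0, 0, 0, 0, 0, 0, 0, 0, 0, 0, 0, 0],
  newtons=15,
)

```text
time: 1.48
position: [0.486, 0.3802, 0.222]
tool_rot: [0.02, 1.0, -0.0, -0.001]
ft_force: [-0.1, 0.5, -0.1]
grip_width: 0.0432
grip_force: 0.0
```

Run:
```python
from h import *
from scipy.spatial.transform import Rotation as R
o=status.get_obs(); print(o['position'],R.from_quat(o['tool_rot']).as_matrix().round(3),o['q'],o['grip_width'],o['ft_force'])
shot('scene','s1');a=cv2.imread('pics/s1.png')[100:300,100:300]; cv2.imwrite('pics/s1c.png',cv2.resize(a,None,fx=3,fy=3,interpolation=2))
```

```text
[0.48595109 0.38019815 0.22202051] [[-0.999  0.04  -0.002]
 [ 0.04   0.999 -0.   ]
 [ 0.002 -0.    -1.   ]] [ 4.82689338e-01  5.17848493e-01  1.45293156e+00  7.10229214e-04
  1.17249260e+00 -1.04800058e+00] 0.043244093221356 [-0.1256953   0.48529362 -0.11563347]
```

View pics/s1c.png

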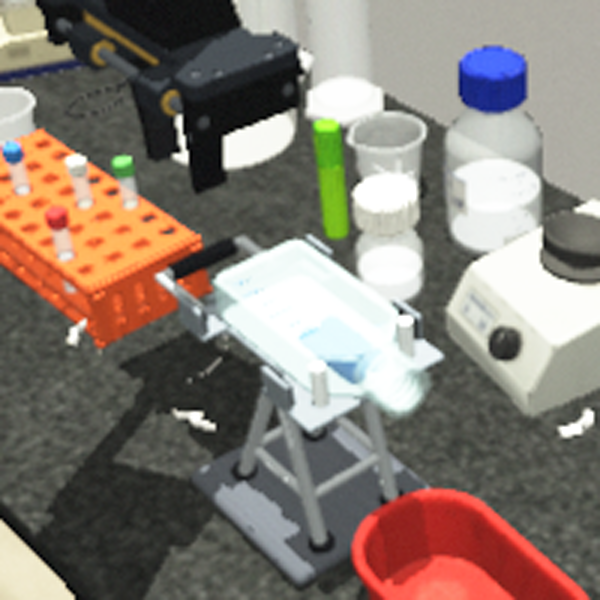

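The picture shows the open fingers at crop (155–205, 110–190), above and astride the handle sleeve at (205, 258). Next I go down and close.

Request:
arm_command(
  deltas=[0, 0, 0, 0.035, 0, 0, 0, 0, 0.035, 0, 0, 0, 0, 0.017, 0, 0, 0, 0, 0, 0, -1, 0, 0, 0, 0, -1, 0, 0, 0, 0, -1, 0, 0, 0, 0, -1, 0, 0, 0, 0],
  newtons=20,
)

```text
time: 2.52
position: [0.4871, 0.3818, 0.1363]
tool_rot: [0.021, 1.0, 0.002, 0.001]
ft_force: [-0.4, -0.1, 1.2]
grip_width: 0.0125
grip_force: 20.0
```

Request:
arm_command(
  deltas=[-1, 0, -0.001, -0.013, 0, -1, 0, -0.0024, -0.0128, 0, -1, 0, -0.0036, -0.0125, 0, -1, 0, -0.0049, -0.0121, 0, -1, 0, -0.006, -0.0115, 0, -1, 0, -0.0071, -0.0109, 0, -1, 0, -0.0082, -0.0101, 0, -1, 0, -0.001, -0.002, 0, -1, 0, 0, 0, 0, -1, 0, 0, 0, 0, -1, 0, 0, 0, 0],
)

```text
time: 3.9
position: [0.4858, 0.3491, 0.2226]
tool_rot: [0.02, 1.0, 0.004, 0.001]
ft_force: [-1.3, 6.4, 5.2]
grip_width: 0.0126
grip_force: 20.0
```

Run:
```python
from h import *
shot('scene','s2');a=cv2.imread('pics/s2.png')[100:300,100:300]; cv2.imwrite('pics/s2c.png',cv2.resize(a,None,fx=3,fy=3,interpolation=2))
```

```text
(no output)
```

View pics/s2c.png

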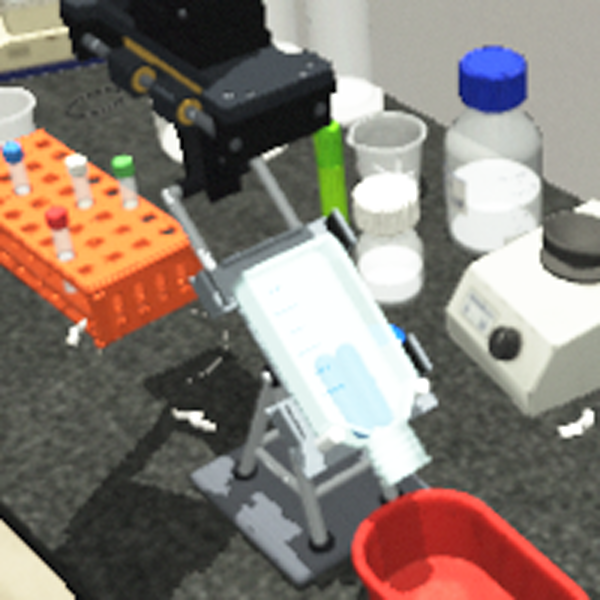

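The flask is tipped to the stop, with both bars still abreast behind the neck at crop (345, 375). Next I let go, rise and turn to straddle the flask's sides.

Request:
arm_command(
  deltas=[0, 0, 0, 0, 0, 0, 0, 0, 0, 0, 0, 0, 0, -0.04, 0, 0, 0, 0, -0.04, 0, 1, 0, 0, 0, 0.1745, 1, 0, 0, 0, 0.1745, 1, 0, 0, 0, 0.1745, 1, 0, 0, 0, 0.1745, 1, 0, 0, 0, 0.1745, 1, 0, 0, 0, 0.1745, 1, 0, 0, 0, 0.1745, 1, 0, 0, 0, 0.1745],
)

```text
time: 5.45
position: [0.4851, 0.3452, 0.2999]
tool_rot: [0.66, 0.751, -0.001, 0.0]
ft_force: [-0.5, 0.2, -0.1]
grip_width: 0.0867
grip_force: 0.0
```

Request:
arm_command(
  deltas=[1, 0, 0, 0, 0.1745, 1, -0.05, 0, 0, 0, 1, -0.05, 0, 0, 0, 1, 0, 0, 0, 0, 1, 0, 0, 0, 0],
)

```text
time: 6.08
position: [0.4815, 0.246, 0.3004]
tool_rot: [0.721, 0.693, -0.0, -0.0]
ft_force: [-0.2, -0.3, 0.2]
grip_width: 0.0867
grip_force: 0.0
```

Run:
```python
from h import *
from scipy.spatial.transform import Rotation as R
o=status.get_obs(); print(o['position'],R.from_quat(o['tool_rot']).as_matrix().round(3),o['grip_width'])
shot('top','t2');a=cv2.imread('pics/t2.png')[200:340,170:360]; cv2.imwrite('pics/t2c.png',cv2.resize(a,None,fx=4,fy=4,interpolation=2))
```

```text
[0.48150614 0.24602923 0.3004185 ] [[ 0.04   0.999 -0.   ]
 [ 0.999 -0.04   0.   ]
 [ 0.    -0.    -1.   ]] 0.0866755690580333
```

View pics/t2c.png

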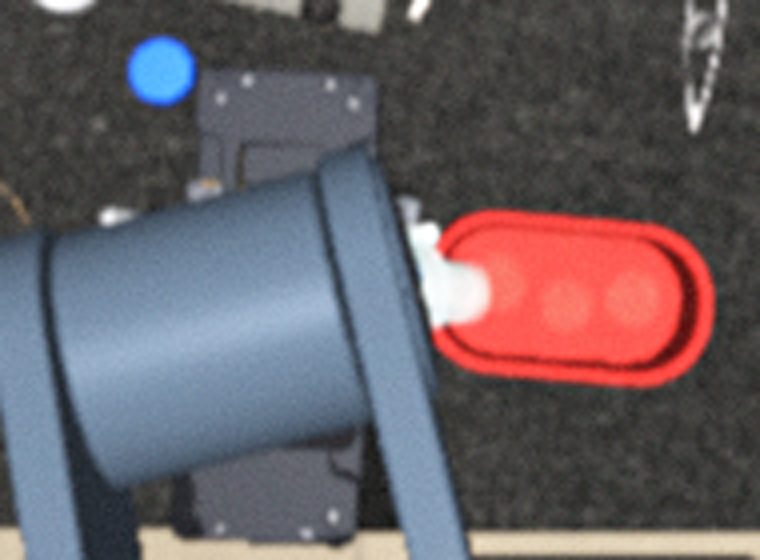

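The top view is mostly hidden by the wrist; the mouth shows at crop (475, 293), over the tub's left end. I go down astride the flask.

Request:
arm_command(
  deltas=[1, 0, 0, 0.03, 0, 1, 0, 0, 0.03, 0, 1, 0, 0, 0.025, 0, 1, 0, 0, 0.025, 0, 1, 0, 0, 0.021, 0, 1, 0, 0, 0, 0],
)

```text
time: 6.88
position: [0.4801, 0.2469, 0.1678]
tool_rot: [0.72, 0.694, -0.002, -0.001]
ft_force: [-0.1, -0.6, -0.1]
grip_width: 0.087
grip_force: 0.0
```

Run:
```python
from h import *
o=status.get_obs(); print(o['position'],o['ft_force'])
shot('scene','s3');a=cv2.imread('pics/s3.png')[110:310,120:320]; cv2.imwrite('pics/s3c.png',cv2.resize(a,None,fx=3,fy=3,interpolation=2))
```

```text
[0.48009701 0.2469116  0.16778119] [-0.06912239 -0.64283028 -0.06444301]
```

View pics/s3c.png

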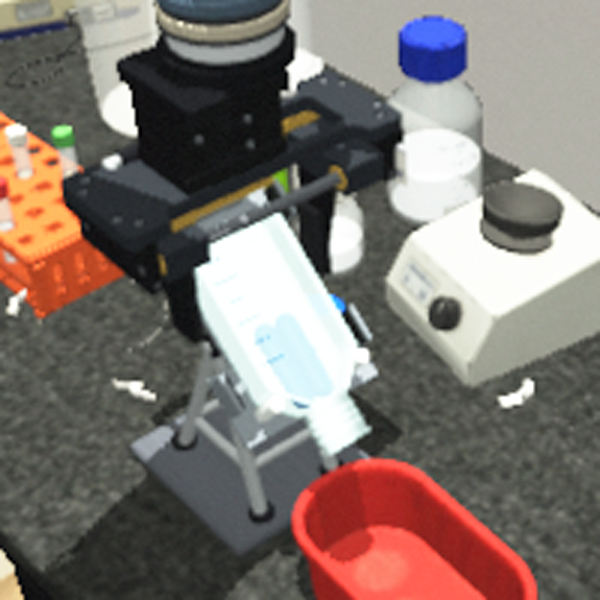

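The fingers stand either side of the flask, at crop (185, 300) and (318, 240), without touching it. I tap gently first.

Request:
arm_command(
  deltas=[1, 0, 0.015, 0, 0, 1, 0, -0.015, 0, 0, 1, 0, -0.015, 0, 0, 1, 0, 0.015, 0, 0],
)

```text
time: 7.42
position: [0.4787, 0.2461, 0.1698]
tool_rot: [0.72, 0.694, -0.001, -0.001]
ft_force: [0.9, -0.3, 0.4]
grip_width: 0.087
grip_force: 0.0
```

Request:
arm_command(
  deltas=[1, 0, 0.015, 0, 0],
)

```text
time: 7.55
position: [0.4966, 0.2457, 0.1697]
tool_rot: [0.721, 0.693, -0.0, -0.0]
ft_force: [-2.4, 1.2, 1.3]
grip_width: 0.0866
grip_force: 1.3
```

Request:
arm_command(
  deltas=[1, 0, -0.015, 0, 0],
)

```text
time: 7.68
position: [0.4842, 0.2461, 0.1695]
tool_rot: [0.721, 0.692, 0.001, 0.001]
ft_force: [-0.8, -0.1, 0.4]
grip_width: 0.087
grip_force: 0.0
```

Request:
arm_command(
  deltas=[1, 0, -0.015, 0, 0],
)

```text
time: 7.8
position: [0.4662, 0.2467, 0.1693]
tool_rot: [0.721, 0.693, 0.0, 0.0]
ft_force: [2.4, 0.2, 0.2]
grip_width: 0.087
grip_force: 1.2
```

Request:
arm_command(
  deltas=[1, 0, 0.015, 0, 0],
)

```text
time: 7.92
position: [0.4784, 0.2461, 0.1693]
tool_rot: [0.72, 0.694, -0.002, -0.001]
ft_force: [0.6, -0.2, -0.9]
grip_width: 0.0872
grip_force: 0.0
```

```bash
cat > look.py <<'E'
from h import *
import sys
p,d=shot('scene',sys.argv[1]); hsv=cv2.cvtColor(p,cv2.COLOR_RGB2HSV)
m=cv2.inRange(hsv,(95,25,90),(125,255,255)); m[:, :150]=0
n,l,s,c=cv2.connectedComponentsWithStats(m)
print([(s[i][:5].tolist()) for i in range(1,n) if s[i][4]>15 and 150<c[i][0]<330 and 190<c[i][1]<345]); print(status.get_obs()['position'],status.get_obs()['time'])
E
python3 look.py s4
python3 - <<'E'
import cv2
a=cv2.imread('pics/s4.png')[150:350,150:350]; cv2.imwrite('pics/s4c.png',cv2.resize(a,None,fx=3,fy=3,interpolation=2))
E
```

```text
[[229, 208, 7, 7, 23], [185, 260, 9, 7, 21], [210, 263, 10, 10, 30], [193, 267, 7, 6, 19], [247, 297, 14, 22, 148], [272, 302, 20, 19, 171]]
[0.48338086 0.24632742 0.16981116] 7.975
```

View pics/s4c.png

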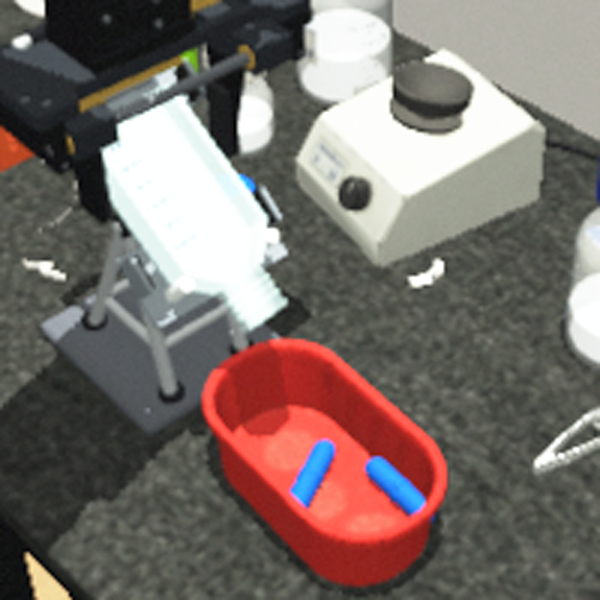

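Both bars lie in the tub, at crop (313, 470) and (397, 485). I rise and go back to the handle.

Request:
arm_command(
  deltas=[1, 0, 0, 0, 0, 1, 0, 0, -0.03, 0, 1, 0, 0, -0.05, 0, 1, 0, 0, -0.05, 0, 1, 0.05, 0, 0, -0.1745, 1, 0, 0, 0, -0.1745, 1, 0, 0, 0, -0.1745, 1, 0, 0, 0, -0.1745, 0, 0, 0, 0, -0.1745, 0, 0, 0, 0, -0.1745, 0, 0, 0, 0, -0.1745, 0, 0, 0, 0, -0.1745],
)

```text
time: 9.48
position: [0.4832, 0.296, 0.2992]
tool_rot: [0.104, 0.995, -0.0, -0.0]
ft_force: [-0.1, 0.3, -0.2]
grip_width: 0.0545
grip_force: 0.0
```

Request:
arm_command(
  deltas=[0, 0, 0, 0, -0.175, 0, 0, 0.05, 0, 0, 0, 0, 0, 0, 0, 0, 0, 0, 0, 0],
)

```text
time: 9.98
position: [0.4849, 0.3457, 0.299]
tool_rot: [0.019, 1.0, -0.001, -0.001]
ft_force: [-0.9, 0.2, -0.0]
grip_width: 0.0441
grip_force: 0.0
```

Now down 77 mm, grip and swing back along the arc.

Request:
arm_command(
  deltas=[0, 0, 0.002, 0.03, 0, 0, 0, 0, 0.03, 0, 0, 0, 0, 0.017, 0, 0, 0, 0, 0, 0, -1, 0, 0, 0, 0, -1, 0, 0, 0, 0, -1, 0, 0, 0, 0, -1, 0, 0, 0, 0],
  newtons=20,
)

```text
time: 10.98
position: [0.4856, 0.3491, 0.2231]
tool_rot: [0.02, 1.0, 0.001, 0.001]
ft_force: [0.1, -0.7, 1.7]
grip_width: 0.0123
grip_force: 20.0
```

Request:
arm_command(
  deltas=[-1, 0, 0.0082, 0.0101, 0, -1, 0, 0.0071, 0.0109, 0, -1, 0, 0.006, 0.0115, 0, -1, 0, 0.0049, 0.0121, 0, -1, 0, 0.0036, 0.0125, 0, -1, 0, 0.0024, 0.0128, 0, -1, 0, 0.001, 0.013, 0, -1, 0, 0, 0.003, 0, -1, 0, 0, 0, 0, -1, 0, 0, 0, 0],
)

```text
time: 12.22
position: [0.487, 0.3817, 0.1364]
tool_rot: [0.02, 1.0, 0.001, 0.0]
ft_force: [1.1, 1.3, 1.3]
grip_width: 0.0124
grip_force: 20.0
```

Request:
arm_command(
  deltas=[-1, 0, 0, 0.003, 0, -1, 0, 0, 0, 0, 0, 0, 0, 0, 0, 0, 0, 0, 0, 0, 0, 0, 0, -0.04, 0, 0, 0, 0, -0.05, 0, 0, 0, 0, -0.05, 0, 0, 0, 0, 0, 0, 0, 0, 0, 0, 0],
)

```text
time: 13.35
position: [0.4857, 0.3807, 0.2723]
tool_rot: [0.02, 1.0, -0.001, -0.001]
ft_force: [-0.1, -0.1, 0.2]
grip_width: 0.0433
grip_force: 0.0
```

```bash
python3 look.py s5
python3 - <<'E'
import cv2
a=cv2.imread('pics/s5.png')[150:350,150:350]; cv2.imwrite('pics/s5c.png',cv2.resize(a,None,fx=3,fy=3,interpolation=2))
E
```

```text
[[247, 297, 14, 22, 147], [277, 307, 15, 14, 119], [293, 320, 8, 10, 60]]
[0.48536653 0.38054041 0.2714763 ] 13.4
```

View pics/s5c.png

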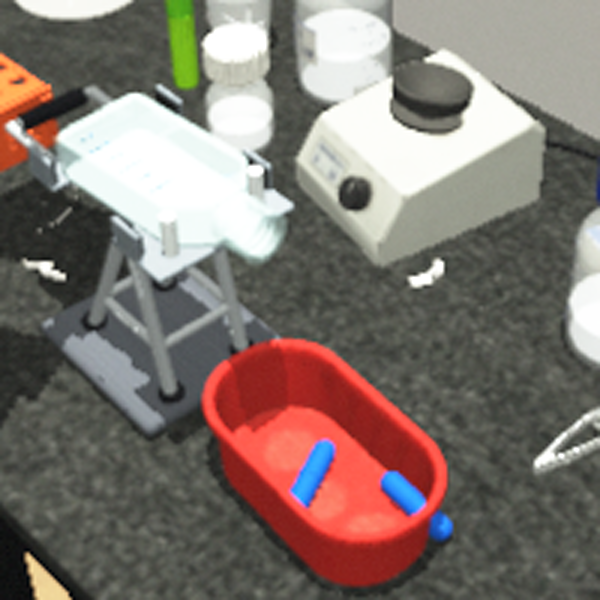

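The cradle is level and the flask seated. One bar is at crop (313, 470); the other, at (400, 490), seems to reach the tub's wall, with a blue end at (440, 527) outside. I'll measure both bars in depth, twice, to see whether they move.

```bash
cat > bars.py <<'E'
from h import *
for k in range(2):
    print('t',status.get_obs()['time'])
    for n,box in(('scene',(235,285,330,345)),('top',(255,245,365,310))):
        p,d=shot(n,f'b_{n}{k}'); hsv=cv2.cvtColor(p,cv2.COLOR_RGB2HSV)
        m=cv2.inRange(hsv,(98,110,60),(125,255,255)); M=0*m; x0,y0,x1,y1=box; M[y0:y1,x0:x1]=m[y0:y1,x0:x1]
        c,l,s,_=cv2.connectedComponentsWithStats(M)
        for i in range(1,c):
            if s[i][4]<6: continue
            v,u=np.nonzero(l==i); P=np.array([w(n,d,a,b) for a,b in zip(u,v)]); 
            C=P.mean(0); e=np.linalg.svd(P-C)[2][0]; t=(P-C)@e
            print(n,s[i].tolist(),'C',C.round(3),'ends',(C+e*t.min()).round(3),(C+e*t.max()).round(3))
        if n=='top':
            r=cv2.inRange(hsv,(0,150,80),(8,255,255))|cv2.inRange(hsv,(172,150,80),(180,255,255)); r[:, :250]=0; r[:240]=0;r[310:]=0
            print('tub rim rect',cv2.minAreaRect(cv2.findNonZero(r)))
            v,u=np.nonzero(r); P=np.array([w(n,d,a,b) for a,b in zip(u,v)]); rim=P[(P[:,2]>.052)&(P[:,2]<.066)]
            if len(rim)>20:
                q=cv2.minAreaRect((rim[:,:2]*1000).astype(np.float32)); print('rim world mm',q)
E
python3 bars.py
python3 - <<'E'
from h import *
p=cv2.imread('pics/top0.png'); d=np.load('pics/top0.npy')
hsv=cv2.cvtColor(p,cv2.COLOR_BGR2HSV)
r=cv2.inRange(hsv,(0,150,80),(8,255,255))|cv2.inRange(hsv,(172,150,80),(180,255,255)); r[:, :250]=0; r[:240]=0;r[310:]=0
v,u=np.nonzero(r); P=np.array([w('top',d,a,b) for a,b in zip(u,v)]); rim=P[(P[:,2]>.052)&(P[:,2]<.066)]
print('start rim',cv2.minAreaRect((rim[:,:2]*1000).astype(np.float32)))
E
```

```text
t 13.4
scene [247, 297, 14, 22, 150] C [0.469 0.104 0.022] ends [0.479 0.115 0.005] [ 0.083 -0.322  0.699]
scene [277, 307, 15, 14, 119] C [0.5   0.057 0.017] ends [0.502 0.073 0.016] [0.499 0.04  0.017]
scene [293, 320, 8, 11, 62] C [0.499 0.022 0.014] ends [0.5   0.023 0.021] [0.496 0.021 0.001]
top [320, 260, 17, 5, 63] C [0.502 0.054 0.017] ends [0.505 0.073 0.016] [0.5   0.033 0.017]
top [301, 265, 11, 20, 88] C [0.471 0.108 0.017] ends [0.495 0.119 0.017] [0.446 0.097 0.016]
tub rim rect ((313.08721923828125, 274.2467346191406), (70.55982208251953, 41.712158203125), 4.969740867614746)
rim world mm ((473.88232421875, 95.6955337524414), (169.09381103515625, 96.7818374633789), 85.5179443359375)
t 13.5
scene [247, 297, 14, 22, 150] C [0.469 0.104 0.022] ends [0.478 0.114 0.006] [ 0.082 -0.322  0.698]
scene [277, 307, 15, 14, 119] C [0.497 0.054 0.022] ends [0.505 0.062 0.008] [ 0.095 -0.323  0.705]
scene [293, 320, 8, 11, 63] C [0.492 0.017 0.025] ends [0.504 0.027 0.005] [ 0.095 -0.319  0.707]
top [320, 260, 17, 5, 63] C [0.502 0.056 0.034] ends [0.502 0.053 0.01 ] [0.507 0.185 1.116]
top [301, 265, 11, 20, 88] C [0.471 0.108 0.016] ends [0.495 0.119 0.016] [0.446 0.098 0.016]
tub rim rect ((313.0205078125, 274.27459716796875), (70.52734375, 41.82750701904297), 5.19442892074585)
rim world mm ((473.90130615234375, 95.88916015625), (168.85633850097656, 96.84142303466797), 85.36212158203125)Traceback (most recent call last):
  File "<stdin>", line 5, in <module>
  File "h.py", line 6, in w
    P=imaging.camera_params(n);K=P['intrinsics'];T=np.linalg.inv(P['camera_from_world'])
ValueError: time passes only in moves, steps and waits
```

Request:
arm_command(
  deltas=[0, 0, 0, -0.01, 0, 0, 0, 0, 0, 0, 0, 0, 0, 0, 0, 0, 0, 0, 0, 0, 0, 0, 0, 0, 0, 0, 0, 0, 0, 0, 0, 0, 0, 0, 0, 0, 0, 0, 0, 0, 0, 0, 0, 0, 0, 0, 0, 0, 0, 0],
)

```text
time: 14.85
position: [0.4867, 0.3813, 0.2836]
tool_rot: [0.02, 1.0, 0.0, 0.0]
ft_force: [0.3, -0.6, -1.0]
grip_width: 0.0435
grip_force: 0.0
```

```bash
python3 bars.py | head -8
```

```text
t 14.85
scene [247, 297, 14, 22, 148] C [0.469 0.104 0.022] ends [0.479 0.115 0.004] [ 0.083 -0.322  0.699]
scene [277, 307, 15, 14, 119] C [0.5   0.057 0.017] ends [0.501 0.072 0.016] [0.499 0.04  0.017]
scene [293, 320, 8, 11, 63] C [0.499 0.022 0.014] ends [0.496 0.021 0.   ] [0.5   0.023 0.021]
top [320, 260, 18, 5, 64] C [0.502 0.053 0.017] ends [0.505 0.074 0.016] [0.5   0.03  0.017]
top [301, 265, 11, 20, 89] C [0.471 0.108 0.017] ends [0.495 0.119 0.017] [0.446 0.097 0.017]
tub rim rect ((313.0737609863281, 274.18853759765625), (70.61788177490234, 41.827510833740234), 5.194429397583008)
rim world mm ((473.87109375, 95.65946960449219), (169.26177978515625, 96.81389617919922), 85.44817352294922)
```

The bars are at rest with their centres inside the tub's limits, and the tub has not moved, so I hand in.

```bash
python3 -c "
from rig import order; print(order.hand_in())"
```

```text
the job is handed in; nothing more can be done
None
```

I handed the job in at about 15 s: both bars were at rest in the tub, the flask was back level in its cradle and the tub was where it stood, but one end of one bar appears to poke through the tub's wall, its centre still inside the limits (about 29 of 42 mm in x, 48 of 82 mm in y).

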